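Fetch the brass spacer from its deep pocket with sprung tongs

TASK

Use the sprung tongs, which stand in the red-ended pocket of the wooden spares block, to reach down the narrow pocket that holds the brass spacer, squeeze them shut on it and lift it out. Lower it, still in the tongs, into the blue dish and let it go there, then stand the tongs back upright in their own pocket. Keep the fingers off the spacer: only the tongs may touch it.

Things in the scene. Friction and masses are not known exactly. Their poses are not given: they have to be found in the camera images.
- tongs: Upright steel tongs, 0.14 kg, two arms with blue grips. Origin: middle of the underside of the flat 94 x 39 x 5 mm rest frame; z up, arms close along x. Flat blue grips 16 to 52 mm above the origin (take them at 36), 22 mm wide along y, 44 mm over their outsides when open. Jaws end 88 mm below the origin: 20 mm wide along y, gap 30 mm open, 38 mm over their outsides.
- jaw_l (a joint): How far each arm of the tongs is squeezed inward, 0 (open) to 0.009 m; both arms move alike and stay parallel, so jaws close as much as the grips. Springs open them: 4 N at 0, 7.5 N at 0.007 (on a spacer; grips 30 mm over outsides). Squeezed lightly, to 40 mm over the grips, the tongs can be carried with jaws 26 mm apart; squeeze with 15 to 20 N to hold a spacer.
- spacer_brass: Brass-coloured round spacer, 16 mm diameter, 26 mm tall, about 30 g, standing on the floor of one of the block's three other pockets, within a few mm of the middle. Origin: centre of its underside; z along its axis. The other two pockets hold a black and a white spacer of the same size.
- block: Fixed wooden block 90 x 212 x 105 mm high. Origin: centre of its underside, z up. Pockets at y = +75 (red-painted end: the tongs' own), +25, -25, -75 mm, x = 0; each 58 (x) by 40 mm (y), 95 mm deep, floor 10 mm above origin. The tongs stand with their x along the block's x, frame lying on the block's top; so lowered into any pocket, the jaws end 7 mm above its floor.
- dish: Loose blue ceramic dish, round, 130 mm across the rim, 22 mm high, flat inside floor about 100 mm across and 6 mm above the table. Origin: centre of its underside, z up.

How it is judged:
By the outcome, as a careful person would: the job done as asked, in the order asked, and still so for the second after the job is handed in, with the robot touching nothing.
It also fails if it takes over 59 s, if anything falls off the work surface, if the arm or the gripper's body presses on something with over 40 N, if the wrist force passes 120 N, or if a joint passes its speed limit or range.

ROBOT

A 6-joint arm with a two-finger parallel gripper is mounted at the origin on a cart in front of the work surface, level with it; the furniture and walls round the work are solid. World frame = base frame: x ahead of the robot, y to its left, z up, the work surface at z = 0. Lengths are in mm, angles in rad, forces in N, time in s.
With the tool pointing down it reaches from about 300 to 1000 mm from the base axis. Payload 5.1 kg.
Tool frame: the origin (TCP) lies at the very end of the fingers, on their centre line; the grasp point (between the pads) lies 19 mm behind it (pinch_z is the distance from the TCP to the grasp point, in mm); z points along the fingers, x is the direction in which the jaws open and shut, and the axes are right-handed (so a half turn about z gives the same grasp; the last joint's range is limited). The gripper opens to 95 mm and grips with 3 to 60 N. Pads are 20 mm wide; open, the fingers measure 119 mm over their backs; the gripper's body (75 mm by 180 mm) begins 59 mm behind the grasp point.
Start: joints at [1.026, 0.124, 1.65, -0, 1.367, -0.083], TCP at [289.632, 581.892, 214.656] pointing down, gripper open.
Joint ranges: [-2.61, 2.61], [-1.02, 2.33], [0.03, 2.71], [-1.35, 4.49], [0.32, 2.68], [-2.91, 2.91]. Speed limits (rad/s): [2.57, 2.57, 3.14, 3.14, 3.14, 3.14].

INTERFACE

Orientations are given as a unit quaternion [x, y, z, w].
In Python, from station import get_obs, camera, get_calibration, hand_in, pinch_z gives the robot as it stands.
- The arm moves only by the shell command python3 -m creep 'ROWS' [OPENING] [FORCE]. ROWS is JSON, a list of rows, each a list of 6 numbers: the shift along the world's x, y, z in mm, then the turn, a rotation vector about the world's x, y, z in rad. In form: [[dx, dy, dz, wx, wy, wz], ...]. A call has 1 to 20 rows; each row is the pose to reach, as a shift and turn from the pose commanded when the call began; what a row does not reach only later rows make up. A row lasts 1/8 s, in which the tool goes at most 62.5 mm and 10.7 degrees, less where a joint would pass 70% of its speed; a pose out of reach is approached as far as the arm can. A call with a gripper value outside its range is refused whole. OPENING is the opening, from -1 (shut) to 1 (fully open), set as the call begins (- or left out, the last holds). The fingers move at their own pace and stop on an object; FORCE is the grip in N (left out, the last holds). Time passes only in rows, so rows that repeat a pose let the fingers close. It gives the time, the measured TCP pose, the force and the opening at its end, in the units of the state.
- get_obs(): the state, without advancing time (a new reading comes with each control period).
- camera(name): name is "side" or "top" or "wrist"; returns the picture (400x640x3 uint8, blue, green, red); there is no depth.
- get_calibration(name): a dict with "vfov" (degrees; the focal length in pixels is half the picture's height over the tangent of half this angle, whatever the lens; pixels are square), "cx", "cy" (the principal point, pixels), "R" (3x3) and "t" (3): a world point X has camera coordinates R X + t. Camera axes: x right, y down, z forward; pixel columns grow to the right and rows downward; lengths in mm; the calibration is good to about 2 mm. A picture is of the moment at which its call begins: read the wrist's pose just before it. get_calibration takes no time and is no camera call; for the wrist camera it gives the pose at the moment of the call.
- hand_in(): hands the job in, once; it reports no verdict.
The state is a dict: "clock": time; "qpos": joint angles; "qd": joint speeds; "tau": joint torques, N m; "tcp_pos": TCP position; "ee_rot": TCP orientation; "ft_force": force on the tool from outside, world axes, zero at the start; "torque": the same for the moment, N m; "finger_gap": opening from 0.0 (shut) to 1.0 (fully open).
Only numpy, scipy, OpenCV 4.12 (cv2) and the standard library are available. Lean on these libraries where they do the work, as an engineer would, in place of code of your own. Each camera call takes 0.05 s, during which the arm holds its last target.

## Working session

There is one attempt and no reset: what is moved stays moved. The work goes in short steps, Python scripts to look and compute and a shell command to move; the robot and the scene stay as the last step left them, time stands still between calls to the robot, and variables do not carry over. Pictures are saved under pics/ and viewed, and the job is handed in when it is done.

```bash
mkdir -p pics; ls
python3 - <<'E'
from station import *
import cv2
o=get_obs(); print(o); print(pinch_z)
for n in ("side","top","wrist"):
    c=get_calibration(n); print(n,c)
    cv2.imwrite(f"pics/{n}0.png",camera(n))
E
```

```text
pics
{'clock': 0.0, 'qpos': array([ 1.02639262e+00,  1.24512287e-01,  1.65165659e+00,  1.57791231e-07,
        1.36750122e+00, -8.25956299e-02]), 'qd': array([-0.00047325, -0.00245367,  0.00141719, -0.00066024, -0.00018967,
        0.00205522]), 'tau': array([-1.36210259e-03, -4.17602813e+01, -3.59930420e+01,  7.71849020e-02,
        4.91125986e-02, -1.86825828e-04]), 'tcp_pos': array([289.31072893, 581.35205982, 213.39270019]), 'ee_rot': array([ 8.50166449e-01,  5.26512992e-01, -9.25231666e-04,  4.72111324e-04]), 'ft_force': array([-0.11331652,  0.19465058, -0.33868087]), 'torque': array([-0.00764117,  0.02027951,  0.02122562]), 'finger_gap': 1.0039317483668913}
18.8
side {'vfov': 48.80226731512924, 'cx': 315.71756258662134, 'cy': 191.7699334895123, 'R': array([[ 0.98831664, -0.15142617,  0.01733008],
       [-0.04967668, -0.42752874, -0.90263581],
       [ 0.14409179,  0.89122909, -0.43005612]]), 't': array([-462.2937292 ,  140.2941738 , 1044.26452761])}
top {'vfov': 50.328929690826655, 'cx': 321.00904110375154, 'cy': 198.86062155623858, 'R': array([[ 1.46711022e-04, -9.99813968e-01,  1.92874909e-02],
       [-9.94327160e-01, -2.19736231e-03, -1.06342229e-01],
       [ 1.06364828e-01, -1.91624745e-02, -9.94142506e-01]]), 't': array([ 59.2156183 , 496.27466043, 998.32985983])}
wrist {'vfov': 63.74441692584083, 'cx': 315.50716250046696, 'cy': 193.61694827634648, 'R': array([[ 0.44496022,  0.89554821, -0.00195012],
       [ 0.85833589, -0.42584775,  0.28620482],
       [ 0.25547976, -0.12902361, -0.95816648]]), 't': array([-648.25913939,  -33.37467708,  392.02223217])}
```

View pics/side0.png

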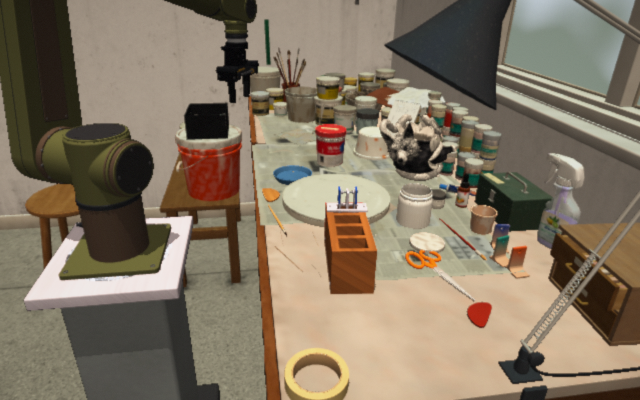

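View pics/top0.png

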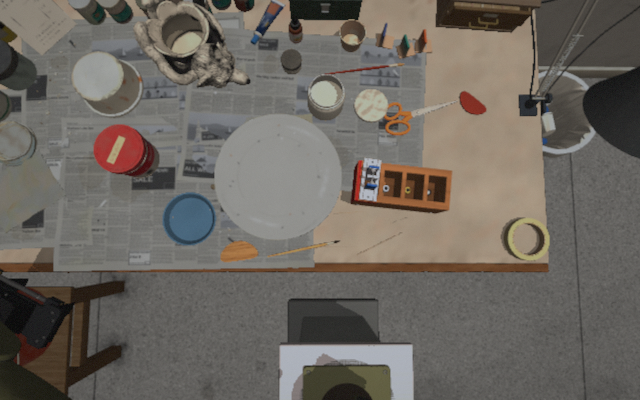

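View pics/wrist0.png

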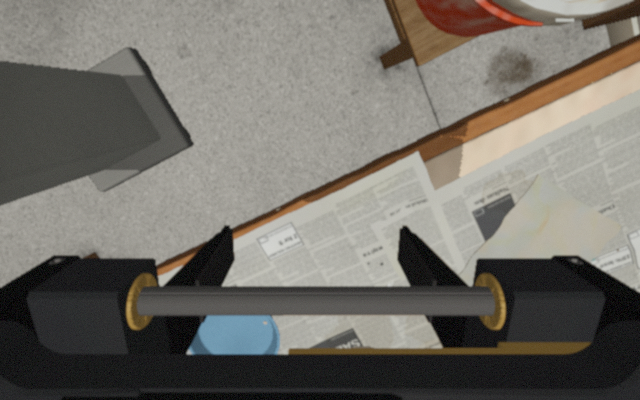

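The top view shows the dish at about (190,218) and the block at about (403,187), with its red end at the left (image left = +y). I'll zoom in to get corners.

Run:
```python
import cv2
t=cv2.imread("pics/top0.png")
cv2.imwrite("pics/top0z.png",cv2.resize(t[145:225,340:460],None,fx=6.6,fy=6.6,interpolation=cv2.INTER_CUBIC))
s=cv2.imread("pics/side0.png")
cv2.imwrite("pics/side0z.png",cv2.resize(s[150:300,260:420],None,fx=4,fy=4,interpolation=cv2.INTER_CUBIC))
```

```text
(no output)
```

View pics/top0z.png

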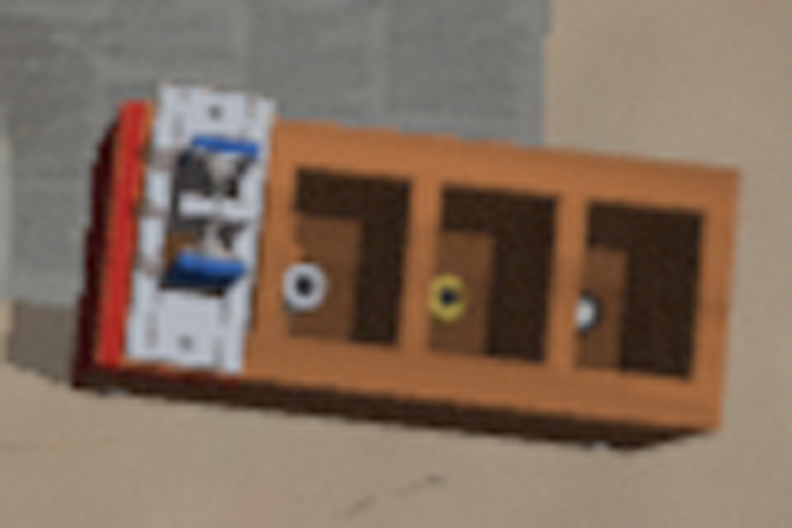

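View pics/side0z.png

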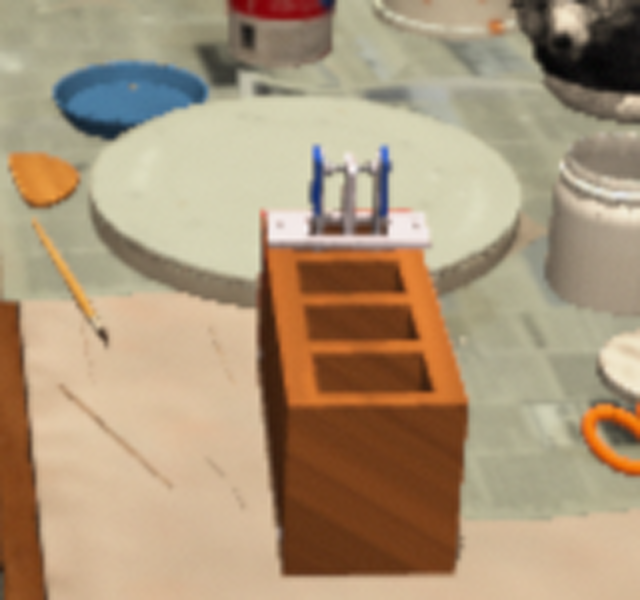

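The zoom shows the tongs in the red-ended pocket and a yellow-ringed spacer at about zoom (447,297), in the −25 pocket. Next: the block pose from its top corners and the dish from its rim.

```bash
cat > h.py <<'E'
import numpy as np, cv2
from station import *
def ray(c,u,v,z):
    f=200/np.tan(np.radians(c["vfov"]/2)); R=np.array(c["R"]);t=np.array(c["t"])
    d=R.T@np.array([(u-c["cx"])/f,(v-c["cy"])/f,1]); o=-R.T@t
    return o+d*(z-o[2])/d[2]
def proj(c,X):
    f=200/np.tan(np.radians(c["vfov"]/2)); p=np.array(c["R"])@np.array(X,float)+np.array(c["t"])
    return np.array([c["cx"]+f*p[0]/p[2],c["cy"]+f*p[1]/p[2]])
E
python3 - <<'E'
from h import *
c=get_calibration("top")
P=[ray(c,340+u/6.6-.4,145+v/6.6-.4,105)[:2] for u,v in [(122,100),(740,170),(718,430),(97,365)]]
P=np.array(P);print(P, [np.linalg.norm(P[i]-P[(i+1)%4]) for i in range(4)], P.mean(0))
a=(P[0]+P[3]-P[1]-P[2]); print("yaw of block y", np.degrees(np.arctan2(a[1],a[0]))-90)
s=get_calibration("side")
S=np.array([ray(s,260+u/4-.4,150+v/4-.4,105)[:2] for u,v in [(467,404),(289,404),(264,212)]]);print("side",S)
im=cv2.imread("pics/top0.png"); h=cv2.cvtColor(im,cv2.COLOR_BGR2HSV)
m=((h[...,0]>95)&(h[...,0]<115)&(h[...,1]>90)).astype(np.uint8); 
n,l,st,ce=cv2.connectedComponentsWithStats(m)
for i in range(1,n):
    if st[i,4]>100: print(st[i],ce[i]); x,y,w,hh,_=st[i]; cx,cy=x+w/2-.5,y+hh/2-.5; print("dish",ray(c,cx,cy,22), ray(c,x-.5,cy,22)-ray(c,x+w-.5,cy,22),ray(c,cx,y-.5,22)-ray(c,cx,y+hh-.5,22))
im=cv2.imread("pics/side0.png"); h=cv2.cvtColor(im,cv2.COLOR_BGR2HSV)
m=((h[...,0]>95)&(h[...,0]<115)&(h[...,1]>90)).astype(np.uint8)
n,l,st,ce=cv2.connectedComponentsWithStats(m)
for i in range(1,n):
    if st[i,4]>60: print(st[i],ce[i],ray(s,*ce[i],15))
for (u,v) in [(280,177)]: print("plate")
for u,v in [(215,177),(342,177),(280,115),(280,238)]: print(ray(c,u,v,25))
E
```

```text
[[ 576.2203472   -21.90892412]
 [ 552.84548752 -232.62900341]
 [ 463.98782946 -222.25760819]
 [ 485.5750873   -12.64943863]] [np.float64(212.0125842600958), np.float64(89.46088102422561), np.float64(210.71685847104823), np.float64(91.11696447339328)] [ 519.65718787 -122.36124359]
yaw of block y -6.1056585368015135
side [[ 552.17066533 -230.30314696]
 [ 464.55900394 -219.25589656]
 [ 488.24089465  -11.14327902]]
[ 163  193   53   52 2121] [188.72842999 218.60820368]
dish [448.73857344 375.14102508  22.        ] [ -0.16545565 125.88542363   0.        ] [124.32139034   4.095169     0.        ]
[274 166  38  18 452] [290.9159292  173.37610619] [444.33270494 385.94452998  15.        ]
plate
[548.71222203 315.28018598  25.        ]
[549.69789404   8.90487863  25.        ]
[703.14587442 160.51575861  25.        ]
[402.39401081 157.39522073  25.        ]
```

Run:
```python
from h import *
from scipy.spatial.transform import Rotation as Ro
o=get_obs(); c=get_calibration("wrist")
T=Ro.from_quat(o["ee_rot"]).as_matrix(); p=o["tcp_pos"]
cp=-c["R"].T@c["t"]; print("cam in tool",T.T@(cp-p), "\n",c["R"]@T)
print("tool axes",T)
th=np.radians(-6.1)
X=np.array([np.cos(th),np.sin(th),0]);T2=np.column_stack([X,np.cross([0,0,-1],X),[0,0,-1]])
B=lambda x,y,z:np.array([520-0,-122,0])+Ro.from_euler('z',-6.1,degrees=True).apply([x,y,z])
print("tongs",B(0,75,105),"brass",B(0,-25,10))
for tp in [(528,-47,260),(520,-120,260),(515,-180,260)]:
    R2=c["R"]@T@T2.T; t2=-R2@(np.array(tp)+T2@(T.T@(cp-p))); d=dict(c,R=R2,t=t2)
    print(tp,[proj(d,B(0,y,z)).round() for y,z in [(75,141),(25,36),(-25,36),(-75,36)]])
```

```text
cam in tool [  -0.77939299  -80.67982578 -170.3666781 ] 
 [[ 9.99999781e-01 -6.54561851e-04  1.01602773e-04]
 [ 6.56250328e-04  9.58138365e-01 -2.86304807e-01]
 [ 9.00546894e-05  2.86304811e-01  9.58138585e-01]]
tool axes [[ 4.45547551e-01  8.95257932e-01 -7.83850065e-04]
 [ 8.95256862e-01 -4.45548233e-01 -1.38707123e-03]
 [-1.59102953e-03 -8.37409606e-05 -9.99998731e-01]]
tongs [527.96980535 -47.42465419 105.        ] brass [ 517.34339822 -146.8584486    10.        ]
(528, -47, 260) [array([316., 188.]), array([316., 203.]), array([316., 239.]), array([316., 272.])]
(520, -120, 260) [array([317., 107.]), array([316., 147.]), array([316., 186.]), array([316., 223.])]
(515, -180, 260) [array([315.,  30.]), array([315.,  95.]), array([315., 138.]), array([315., 178.])]
```

```bash
python3 -m creep '[[8,-20,15,0,0,-0.04],[25,-60,30,0,0,-0.12],[45,-115,45,0,0,-0.22],[65,-170,45,0,0,-0.33],[85,-225,45,0,0,-0.44],[106,-280,45,0,0,-0.55],[127,-335,45,0,0,-0.66],[148,-390,45,0,0,-0.77],[169,-445,45,0,0,-0.88],[190,-500,45,0,0,-0.99],[208,-550,45,0,0,-1.08],[224,-590,45,0,0,-1.15],[234,-617,45,0,0,-1.195],[238.4,-629,45,0,0,-1.2147],[238.4,-629,45,0,0,-1.2147],[238.4,-629,45,0,0,-1.2147]]' 1 20
python3 - <<'E'
from h import *
np.save("wc.npy",get_calibration("wrist"),allow_pickle=True)
im=camera("wrist"); cv2.imwrite("pics/wrist1.png",im); cv2.imwrite("pics/wrist1z.png",cv2.resize(im[110:310,200:440],None,fx=3.3,fy=3,interpolation=cv2.INTER_CUBIC))
E
```

```text
clock: 2.15
tcp_pos: [527.7, -46.2, 259.6]
ee_rot: [0.999, -0.052, -0.0, -0.0]
ft_force: [0.1, 0.6, 0.0]
finger_gap: 0.995
```

View pics/wrist1.png

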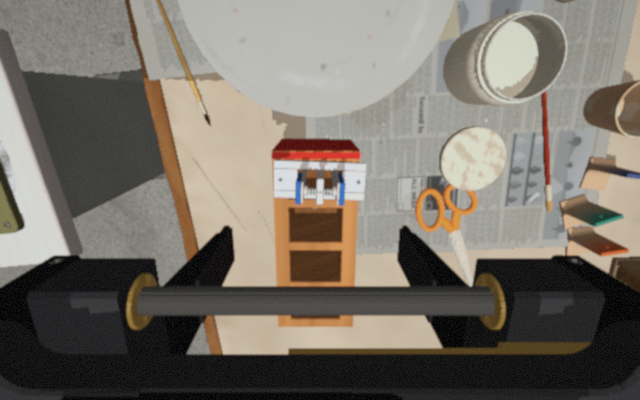

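View pics/wrist1z.png

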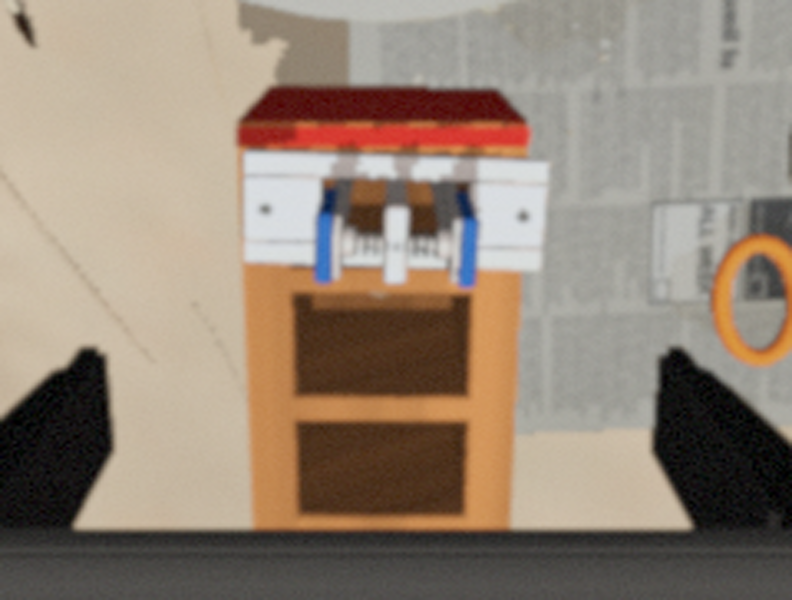

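Wrist view: the tongs' frame spans zoom x 244–549, with the grips at 315–478. The spacers are hidden from here, so I'll use the top view for the brass one.

Run:
```python
from h import *
from scipy.spatial.transform import Rotation as Ro
w=np.load("wc.npy",allow_pickle=True).item(); print(get_obs()["tcp_pos"])
q=lambda u,v:(200+u/3.3-.35,110+v/3-.35)
F=np.array([ray(w,*q(u,v),110)[:2] for u,v in [(246,152),(549,158),(541,271),(244,268)]])
print("frame",F.round(1),F.mean(0), [np.linalg.norm(F[i]-F[(i+1)%4]).round(1) for i in range(4)])
d=F[1]+F[2]-F[0]-F[3]; print("yaw",np.degrees(np.arctan2(d[1],d[0])))
# block in wrist view z=105: red/top edge
K=np.array([ray(w,*q(u,v),105)[:2] for u,v in [(240,145),(530,147),(255,528),(511,528)]]); print("block",K.round(1))
for n in (0,1),(2,3):
  d=K[n[1]]-K[n[0]]; print(np.linalg.norm(d),np.degrees(np.arctan2(d[1],d[0])))
for n in (0,2),(1,3):
  d=K[n[0]]-K[n[1]]; print(np.degrees(np.arctan2(d[1],d[0]))-90)
G=[ray(w,*q(u,v),157)[:2] for u,v in [(315,280),(475,284)]]; print("grip outer top south corners",np.array(G).round(1),np.linalg.norm(G[0]-G[1]))
c=get_calibration("top"); q2=lambda u,v:(340+u/6.6-.4,145+v/6.6-.4)
br=ray(c,*q2(447,297),36)
yax=Ro.from_euler('z',-6.1,degrees=True)
for nm,cen in (("top",[519.7,-122.4,0]),("avg",[520,-121.5,0])): print(nm,"brass",br,"in block",yax.inv().apply(br-np.array(cen)))
# pocket rim of -25 in top view
Pk=np.array([ray(c,*q2(u,v),105) for u,v in [(441,183),(558,195),(545,362),(428,350)]]); print("pocket -25 mid",Pk.mean(0),yax.inv().apply(Pk.mean(0)-[519.7,-122.4,0]))
T=np.array([ray(c,*q2(u,v),110)[:2] for u,v in [(161,85),(274,98),(243,373),(125,360)]]);print("frame top",T.mean(0)); d=T[0]+T[1]-T[2]-T[3];print(np.degrees(np.arctan2(d[1],d[0])))
```

```text
[527.7978596  -46.05370181 259.68403484]
frame [[488.5 -22.4]
 [580.4 -34. ]
 [575.5 -73.6]
 [482.1 -62.8]] [531.62251089 -48.18925003] [np.float64(92.6), np.float64(39.9), np.float64(94.0), np.float64(40.9)]
yaw -6.889573845620095
block [[ 486.2  -20.7]
 [ 575.4  -30.6]
 [ 470.4 -168.6]
 [ 559.4 -177.8]]
89.73228997947948 -6.3682993055912975
89.45906759402666 -5.9074086388679365
-6.118782109869301
-6.224439348022742
grip outer top south corners [[508.7 -54.3]
 [551.7 -60.1]] 43.374700670553395
top brass [ 517.90548276 -146.95115685   36.        ] in block [  0.8245493  -24.60283954  36.        ]
avg brass [ 517.90548276 -146.95115685   36.        ] in block [  0.62188558 -25.52962291  36.        ]
pocket -25 mid [ 517.4642395  -147.29718248  105.        ] [  0.42257448 -24.99379425 105.        ]
frame top [531.43863162 -47.57858038]
-7.5698793847153585
```

```bash
python3 -m creep '[[3.5,-1.5,-15,0,0,-0.015],[3.5,-1.5,-40,0,0,-0.015],[3.5,-1.5,-65,0,0,-0.015],[3.5,-1.5,-90,0,0,-0.015],[3.5,-1.5,-110,0,0,-0.015],[3.5,-1.5,-125,0,0,-0.015],[3.5,-1.5,-133,0,0,-0.015],[3.5,-1.5,-137.5,0,0,-0.015],[3.5,-1.5,-137.5,0,0,-0.015],[3.5,-1.5,-137.5,0,0,-0.015]]' 1 20
python3 - <<'E'
from h import *
im=camera("wrist"); cv2.imwrite("pics/wrist2.png",im)
im=camera("side"); cv2.imwrite("pics/side2z.png",cv2.resize(im[100:300,220:460],None,fx=3,fy=3,interpolation=cv2.INTER_CUBIC))
E
```

```text
clock: 3.45
tcp_pos: [532.1, -48.7, 123.0]
ee_rot: [0.998, -0.06, 0.001, 0.0]
ft_force: [0.0, -0.1, 0.4]
finger_gap: 1.0
```

View pics/wrist2.png

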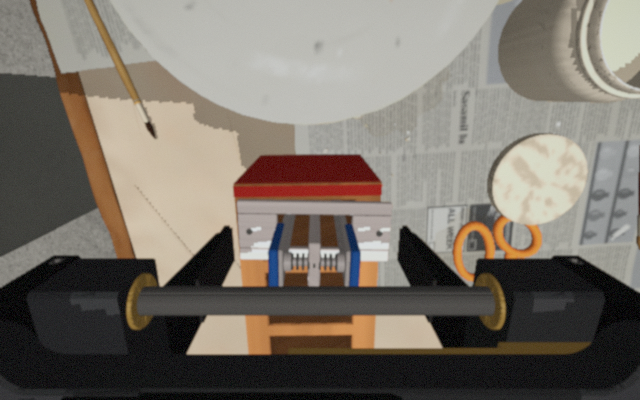

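View pics/side2z.png

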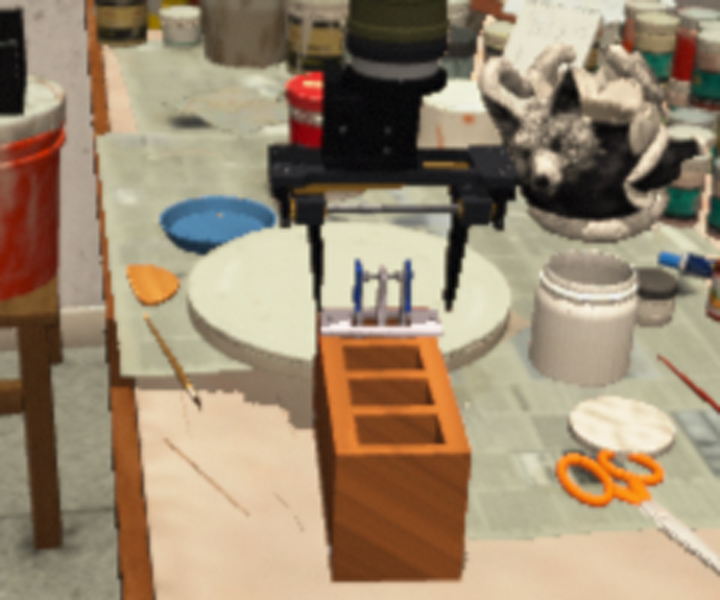

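The fingers straddle the grips: in the wrist view the grips span 270–358, centre 314, against a finger centre of 316. Now a light squeeze to 40 mm.

```bash
python3 -m creep '[[0,0,0,0,0,0],[0,0,0,0,0,0],[0,0,0,0,0,0],[0,0,0,0,0,0],[0,0,0,0,0,0],[0,0,0,0,0,0],[0,0,0,0,0,0],[0,0,0,0,0,0]]' -0.16 20
```

```text
clock: 4.55
tcp_pos: [531.5, -48.6, 122.1]
ee_rot: [0.998, -0.06, -0.0, 0.0]
ft_force: [-0.8, -0.9, 0.5]
finger_gap: 0.419
```

```bash
python3 -m creep '[[0,0,4,0,0,0],[0,0,10,0,0,0],[0,0,20,0,0,0],[0,0,35,0,0,0],[0,0,50,0,0,0],[0,0,65,0,0,0],[0,0,80,0,0,0],[0,0,95,0,0,0],[0,0,108,0,0,0],[0,0,116,0,0,0],[0,0,120,0,0,0],[0,0,120,0,0,0],[0,0,120,0,0,0]]'
python3 - <<'E'
from h import *
im=camera("side"); cv2.imwrite("pics/side3z.png",cv2.resize(im[100:300,220:460],None,fx=3,fy=3,interpolation=cv2.INTER_CUBIC))
im=camera("wrist"); cv2.imwrite("pics/wrist3.png",im)
E
```

```text
clock: 6.18
tcp_pos: [531.2, -48.6, 241.5]
ee_rot: [0.998, -0.06, -0.001, -0.0]
ft_force: [0.2, -0.5, -2.0]
finger_gap: 0.423
```

View pics/side3z.png

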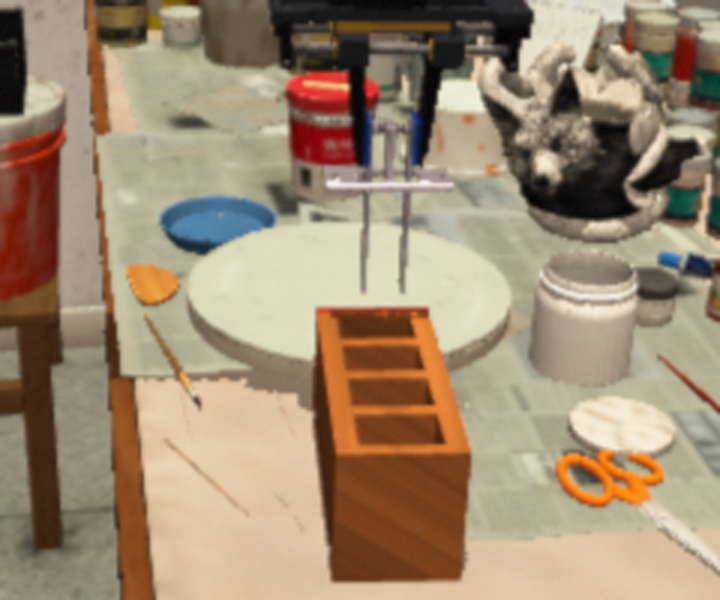

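View pics/wrist3.png

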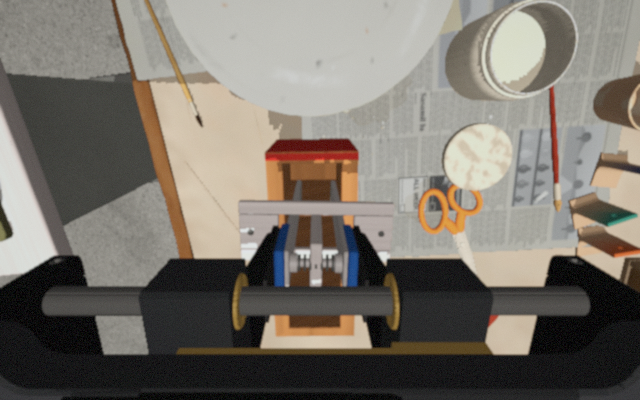

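The tongs hang upright and clear of the block, with jaw ends at about zoom y 292 and the block's top starting at 308. Move over the −25 pocket and check.

```bash
python3 -m creep '[[-1,-6,0,0,0,0],[-2.5,-18,0,0,0,0],[-4.5,-34,0,0,0,0],[-7,-52,0,0,0,0],[-9.5,-70,0,0,0,0],[-11.5,-85,0,0,0,0],[-13,-95,0,0,0,0],[-13.5,-99,0,0,0,0],[-13.5,-99,0,0,0,0],[-13.5,-99,0,0,0,0]]'
python3 - <<'E'
from h import *
im=camera("top"); cv2.imwrite("pics/top4z.png",cv2.resize(im[125:245,320:480],None,fx=5,fy=5,interpolation=cv2.INTER_CUBIC))
im=camera("side"); cv2.imwrite("pics/side4z.png",cv2.resize(im[120:300,240:430],None,fx=3.3,fy=3.3,interpolation=cv2.INTER_CUBIC))
E
```

```text
clock: 7.52
tcp_pos: [518.1, -147.2, 242.2]
ee_rot: [0.998, -0.06, 0.0, -0.0]
ft_force: [-0.4, -0.2, -1.6]
finger_gap: 0.421
```

View pics/top4z.png

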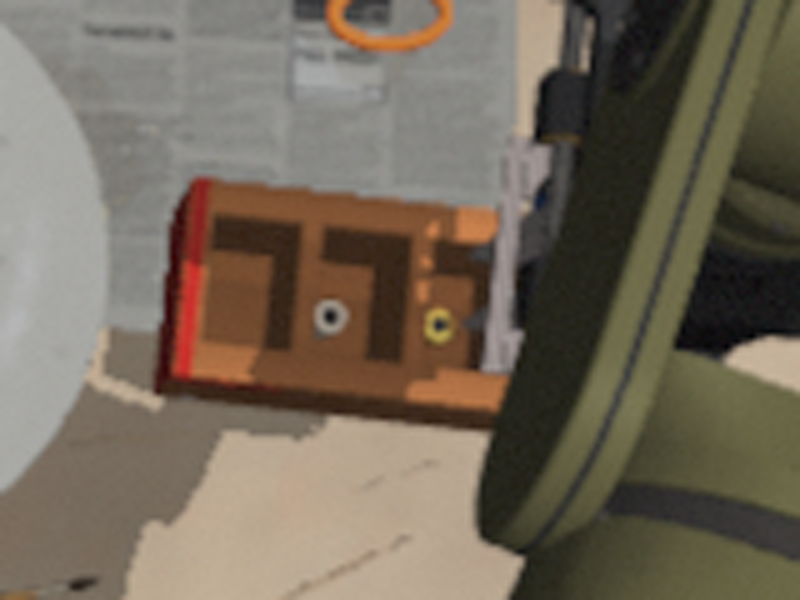

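View pics/side4z.png

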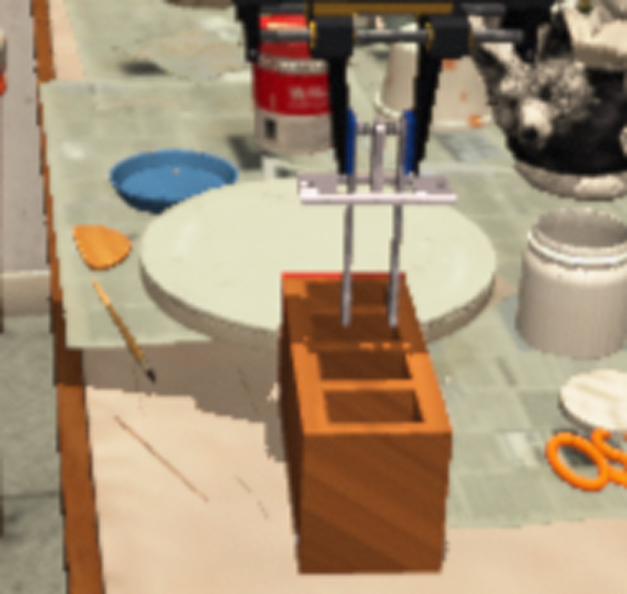

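Run:
```python
from h import *
s=get_calibration("side");t=get_calibration("top")
for x in (-15,15):
  for dy in (-10,10):
    X=[518+x*.993+dy*.119,-146.8-x*.119+dy*.993,137]; print(((proj(s,X)-[240,120])*3.3+1.5).round(),((proj(t,X)-[320,125])*5+2).round())
b=ray(t,320+438/5-.4,125+325/5-.4,36);print(b)
print(ray(s,240+369/3.3-.4,120+325/3.3-.4,137))
```

```text
[346. 330.] [510. 332.]
[343. 315.] [464. 326.]
[393. 330.] [516. 264.]
[389. 315.] [470. 258.]
[ 517.90467546 -146.64481401   36.        ]
[ 518.14544858 -150.55696313  137.        ]
```

The jaw tips in the side view match the prediction within about 1 px, and the brass is re-measured at (517.9, −146.6). Descending.

```bash
python3 -m creep '[[-1,0,-8,0,0,0],[-1,0,-20,0,0,0],[-1,0,-32,0,0,0],[-1,0,-44,0,0,0],[-1,0,-56,0,0,0],[-1,0,-68,0,0,0],[-1,0,-80,0,0,0],[-1,0,-90,0,0,0],[-1,0,-98,0,0,0]]'
```

```text
clock: 8.75
tcp_pos: [516.9, -147.6, 143.4]
ee_rot: [0.998, -0.06, -0.0, -0.0]
ft_force: [-0.9, 0.1, -1.8]
finger_gap: 0.419
```

```bash
python3 -m creep '[[0,0,-6,0,0,0],[0,0,-12,0,0,0],[0,0,-16,0,0,0],[0,0,-19,0,0,0],[0,0,-21,0,0,0],[0,0,-21,0,0,0],[0,0,-21,0,0,0]]'
python3 - <<'E'
from h import *
print(get_obs()["ft_force"],get_obs()["tcp_pos"])
im=camera("side"); cv2.imwrite("pics/side5z.png",cv2.resize(im[120:300,240:430],None,fx=3.3,fy=3.3,interpolation=cv2.INTER_CUBIC))
E
```

```text
clock: 9.62
tcp_pos: [517.2, -147.6, 123.4]
ee_rot: [0.998, -0.06, 0.0, 0.0]
ft_force: [-0.3, 0.4, -1.1]
finger_gap: 0.418
[-0.34018831  0.35050851 -1.05584661] [ 517.17647848 -147.64169605  123.38233883]
```

View pics/side5z.png

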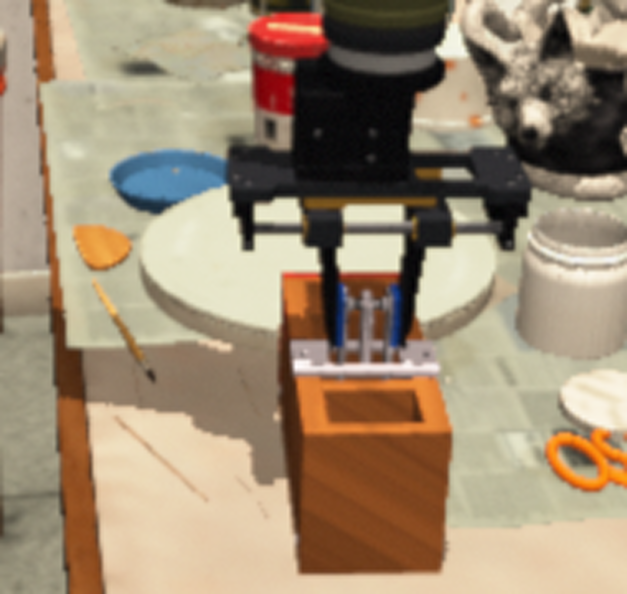

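The frame is about 1 mm above the block over the −25 pocket. Squeeze.

```bash
python3 -m creep '[[0,0,0,0,0,0],[0,0,0,0,0,0],[0,0,0,0,0,0],[0,0,0,0,0,0],[0,0,0,0,0,0],[0,0,0,0,0,0],[0,0,0,0,0,0],[0,0,0,0,0,0]]' -1 18
```

```text
clock: 10.68
tcp_pos: [517.1, -147.7, 123.3]
ee_rot: [0.998, -0.06, 0.0, 0.0]
ft_force: [0.3, -0.7, 0.3]
finger_gap: 0.287
```

Gap 0.287 is about 27.3 mm, where 30 mm is expected on a spacer and 26 mm when fully shut. That is suspicious, so I'll look before lifting.

Run:
```python
from h import *
print(get_obs()["finger_gap"])
im=camera("top"); cv2.imwrite("pics/top6z.png",cv2.resize(im[145:225,360:480],None,fx=6.6,fy=6.6,interpolation=cv2.INTER_CUBIC))
im=camera("wrist"); cv2.imwrite("pics/wrist6.png",im)
print(get_obs()["finger_gap"])
```

```text
0.2869230792556684
0.28420016519462465
```

View pics/top6z.png

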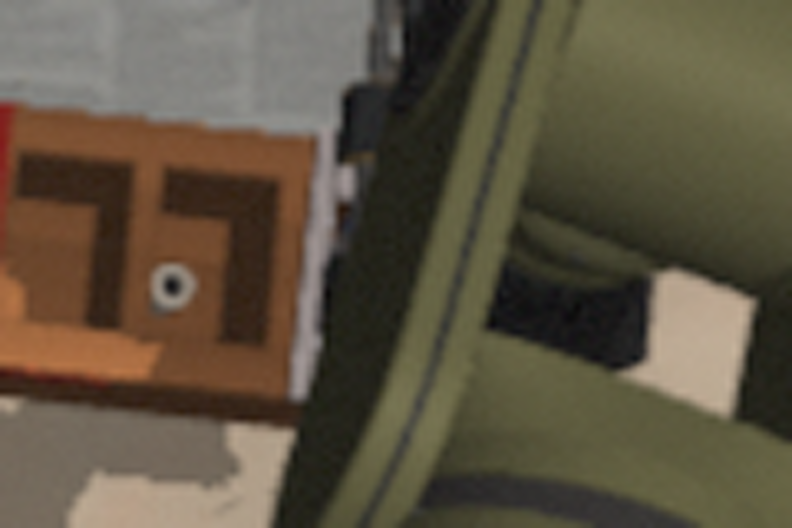

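View pics/wrist6.png

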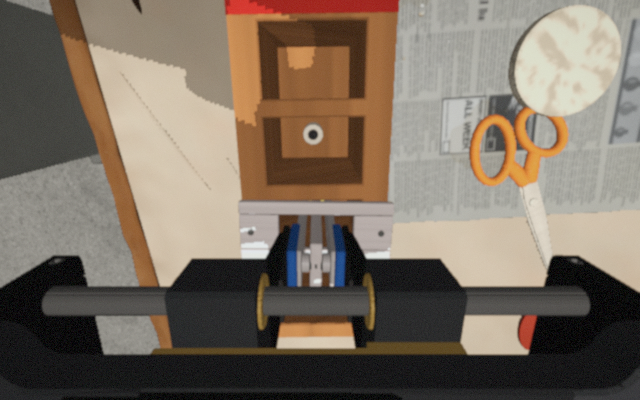

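Grips span 288–345 px, about 28.5 mm: more than fully shut and consistent with pad compliance at 18 N. The positions agree in x and y, so I'll lift gently and look at the jaws.

```bash
python3 -m creep '[[0,0,3,0,0,0],[0,0,8,0,0,0],[0,0,16,0,0,0],[0,0,26,0,0,0],[0,0,38,0,0,0],[0,0,50,0,0,0],[0,0,62,0,0,0],[0,0,74,0,0,0],[0,0,86,0,0,0],[0,0,98,0,0,0],[0,0,108,0,0,0],[0,0,116,0,0,0],[0,0,122,0,0,0],[0,0,125,0,0,0],[0,0,125,0,0,0]]'
python3 - <<'E'
from h import *
im=camera("side"); cv2.imwrite("pics/side7z.png",cv2.resize(im[140:260,280:440],None,fx=5,fy=5,interpolation=cv2.INTER_CUBIC))
E
```

```text
clock: 12.65
tcp_pos: [517.0, -147.6, 248.2]
ee_rot: [0.998, -0.06, -0.0, 0.0]
ft_force: [0.4, -0.6, -2.0]
finger_gap: 0.287
```

View pics/side7z.png

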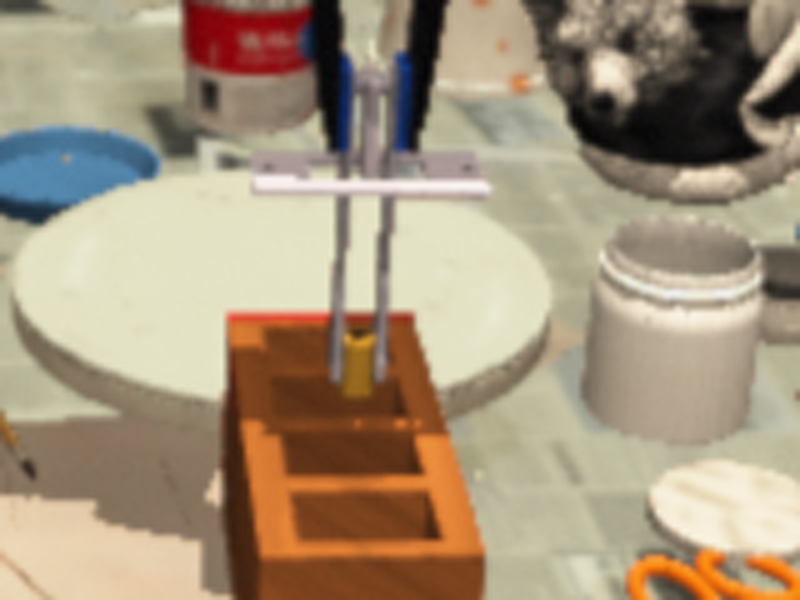

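The brass spacer is held in the jaws, zoom (358,362), protruding slightly below. Carry it to the dish.

```bash
python3 -m creep '[[-1,6,0,0,0,0],[-2,18,0,0,0,0],[-5,36,0,0,0,0],[-8,60,0,0,0,0],[-12,90,0,0,0,0],[-16,123,0,0,0,0],[-21,157,0,0,0,0],[-25,191,0,0,0,0],[-30,225,0,0,0,0],[-34,259,0,0,0,0],[-39,293,0,0,0,0],[-43,327,0,0,0,0],[-48,361,0,0,0,0],[-52,395,0,0,0,0],[-56,427,0,0,0,0],[-60,457,0,0,0,0],[-63,482,0,0,0,0],[-66,502,0,0,0,0],[-68,517,0,0,0,0],[-69,524,0,0,0,0]]'
python3 -m creep '[[0,0,0,0,0,0],[0,0,0,0,0,0]]'
python3 - <<'E'
from h import *
o=get_obs();print(o["qpos"],o["finger_gap"])
im=camera("side"); cv2.imwrite("pics/side8z.png",cv2.resize(im[60:220,220:400],None,fx=3.7,fy=3.7,interpolation=cv2.INTER_CUBIC))
im=camera("top"); cv2.imwrite("pics/top8z.png",cv2.resize(im[130:280,80:300],None,fx=3.6,fy=3.6,interpolation=cv2.INTER_CUBIC))
E
```

```text
clock: 15.2
tcp_pos: [447.7, 377.1, 248.1]
ee_rot: [0.998, -0.06, -0.0, 0.0]
ft_force: [0.0, 0.1, -0.9]
finger_gap: 0.288
clock: 15.45
tcp_pos: [448.2, 375.9, 248.1]
ee_rot: [0.998, -0.061, 0.0, 0.0]
ft_force: [-0.7, 0.3, -1.9]
finger_gap: 0.286
[ 6.06194618e-01 -3.75996463e-02  1.76078891e+00 -2.81790395e-04
  1.41861892e+00  7.27645489e-01] 0.28607101378091493
```

View pics/side8z.png

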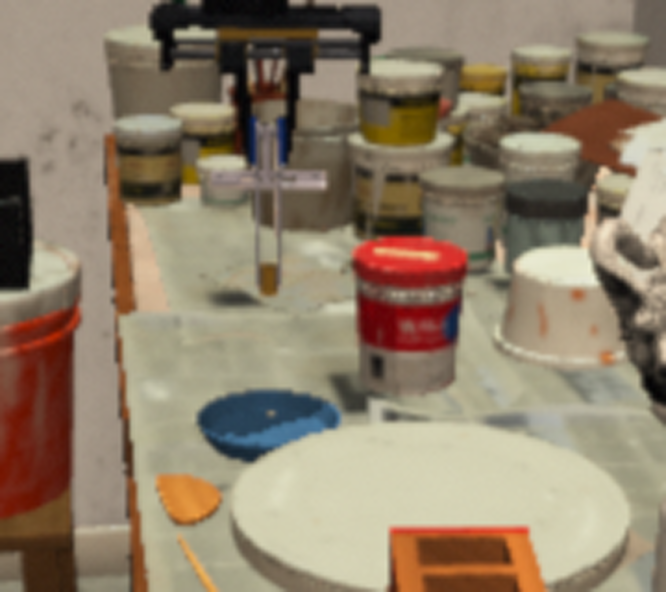

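View pics/top8z.png

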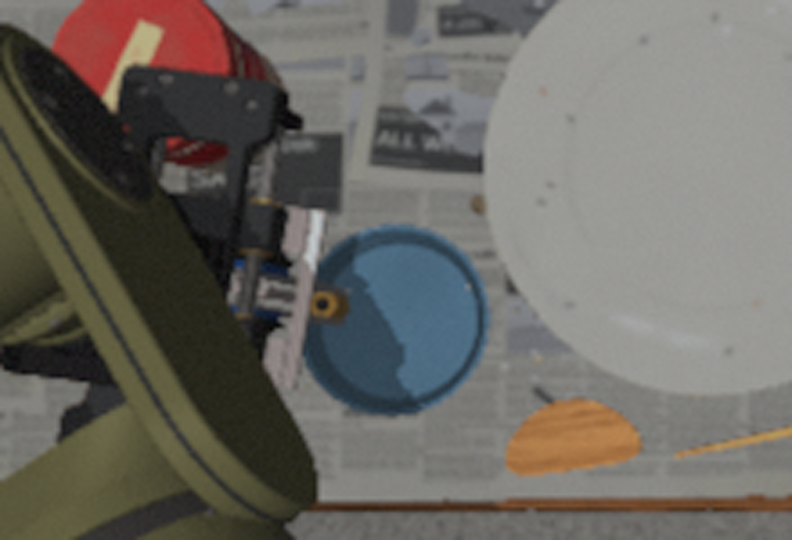

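The spacer is still held; it appears displaced from the dish only by its height (parallax). I'll check the dish centre and the red can's height before lowering.

Run:
```python
from h import *
s=get_calibration("side");t=get_calibration("top")
print("dish",ray(t,80+395.5/3.6-.4,130+319/3.6-.4,22))
a=ray(s,80*0+220+405/3.7-.4,60+392/3.7-.4,0);print("can front base",a)
for z in (80,100,120,140): print(z,(proj(s,[a[0],a[1],z])-[220,60])*3.7, "topcam lid centre",ray(t,80+145/3.6,130+80/3.6,z))
print("spacer top at z",ray(t,80+325/3.6-.4,130+303/3.6-.4,248-113+26))
```

```text
dish [449.43072257 374.06844775  22.        ]
can front base [588.23059931 475.89088729   0.        ]
80 [406.12736845 310.76272496] topcam lid centre [596.53000128 519.40399166  80.        ]
100 [406.79777358 290.25557856] topcam lid centre [592.18889047 510.27689724 100.        ]
120 [407.47585912 269.5134948 ] topcam lid centre [587.84777966 501.14980282 120.        ]
140 [408.1617578  248.53241315] topcam lid centre [583.50666885 492.0227084  140.        ]
spacer top at z [450.10698011 374.50276859 161.        ]
```

```bash
python3 -m creep '[[1,-1,-6,0,0,0],[1,-1,-18,0,0,0],[1,-1,-34,0,0,0],[1,-1,-50,0,0,0],[1,-1,-66,0,0,0],[1,-1,-82,0,0,0],[1,-1,-96,0,0,0],[1,-1,-108,0,0,0],[1,-1,-116,0,0,0],[1,-1,-121,0,0,0],[1,-1,-124,0,0,0],[1,-1,-126,0,0,0],[1,-1,-127,0,0,0],[1,-1,-127,0,0,0],[1,-1,-127,0,0,0]]'
python3 - <<'E'
from h import *
im=camera("side"); cv2.imwrite("pics/side9z.png",cv2.resize(im[90:210,240:400],None,fx=5,fy=5,interpolation=cv2.INTER_CUBIC))
o=get_obs();print(o["tcp_pos"],o["ft_force"])
E
```

```text
clock: 17.42
tcp_pos: [449.1, 375.5, 121.4]
ee_rot: [0.998, -0.06, 0.0, -0.0]
ft_force: [-0.2, -1.6, -2.1]
finger_gap: 0.286
[449.132666   375.46814395 121.34866392] [-0.67786833  0.54186709 -1.69213758]
```

View pics/side9z.png

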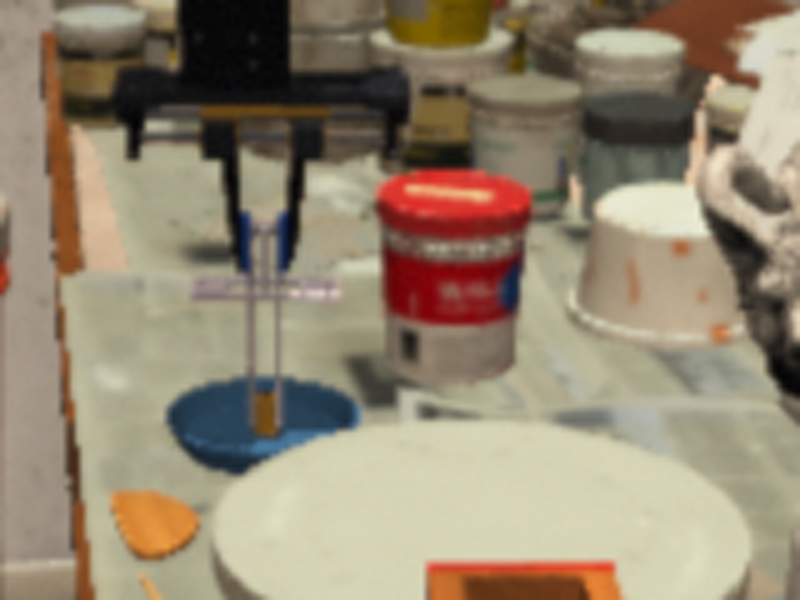

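The spacer is in the dish, just above the floor. Feel for contact.

```bash
python3 -m creep '[[0,0,-0.7,0,0,0],[0,0,-1.4,0,0,0],[0,0,-1.4,0,0,0],[0,0,-1.4,0,0,0]]'
```

```text
clock: 17.98
tcp_pos: [449.0, 375.4, 119.7]
ee_rot: [0.998, -0.06, -0.0, 0.0]
ft_force: [0.2, -0.7, -2.2]
finger_gap: 0.285
```

```bash
python3 -m creep '[[0,0,-0.5,0,0,0],[0,0,-1,0,0,0],[0,0,-1,0,0,0],[0,0,-1,0,0,0]]'
```

```text
clock: 18.48
tcp_pos: [449.2, 375.5, 119.3]
ee_rot: [0.998, -0.06, 0.0, -0.0]
ft_force: [0.1, 0.3, 2.4]
finger_gap: 0.287
```

Contact (the force rose from −2 to +2.4 N). Open to the light-squeeze width.

```bash
python3 -m creep '[[0,0,0.3,0,0,0],[0,0,0.3,0,0,0],[0,0,0.3,0,0,0],[0,0,0.3,0,0,0],[0,0,0.3,0,0,0],[0,0,0.3,0,0,0]]' -0.16 20
python3 - <<'E'
from h import *
im=camera("side"); cv2.imwrite("pics/side10z.png",cv2.resize(im[130:200,250:340],None,fx=8,fy=8,interpolation=cv2.INTER_CUBIC))
E
```

```text
clock: 19.23
tcp_pos: [449.0, 375.4, 119.0]
ee_rot: [0.998, -0.06, -0.0, -0.0]
ft_force: [0.5, 1.1, -2.1]
finger_gap: 0.419
```

View pics/side10z.png

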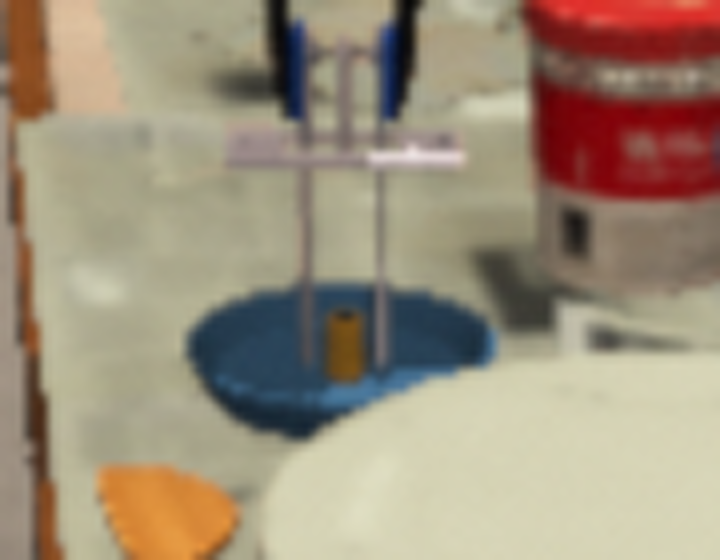

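Spacer stands free between the open jaws, zoom (345,345). Lift straight up.

```bash
python3 -m creep '[[0,0,3,0,0,0],[0,0,9,0,0,0],[0,0,18,0,0,0],[0,0,30,0,0,0],[0,0,43,0,0,0],[0,0,56,0,0,0],[0,0,70,0,0,0],[0,0,84,0,0,0],[0,0,98,0,0,0],[0,0,110,0,0,0],[0,0,120,0,0,0],[0,0,127,0,0,0],[0,0,131,0,0,0],[0,0,131,0,0,0]]'
python3 - <<'E'
from h import *
im=camera("side"); cv2.imwrite("pics/side11z.png",cv2.resize(im[90:210,240:400],None,fx=5,fy=5,interpolation=cv2.INTER_CUBIC))
E
```

```text
clock: 21.02
tcp_pos: [449.1, 375.4, 250.1]
ee_rot: [0.998, -0.06, 0.0, -0.0]
ft_force: [0.7, 0.1, -1.2]
finger_gap: 0.421
```

View pics/side11z.png

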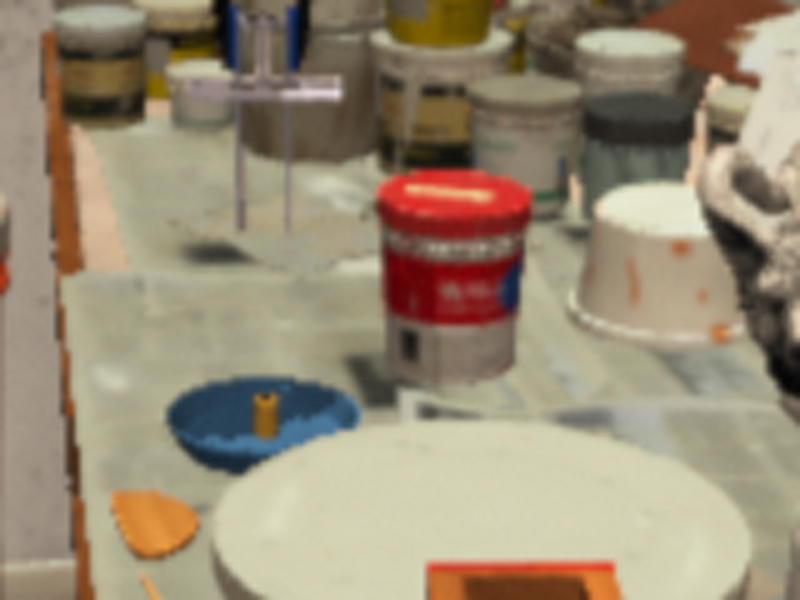

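The spacer stands in the dish, zoom (265,415), and the tongs are clear. Back to the red-ended pocket.

```bash
python3 -m creep '[[1,-5,0,0,0,0],[3,-16,0,0,0,0],[6,-33,0,0,0,0],[10,-55,0,0,0,0],[15,-81,0,0,0,0],[20,-108,0,0,0,0],[26,-136,0,0,0,0],[31,-164,0,0,0,0],[37,-192,0,0,0,0],[42,-220,0,0,0,0],[47,-248,0,0,0,0],[53,-276,0,0,0,0],[58,-304,0,0,0,0],[63,-331,0,0,0,0],[68,-356,0,0,0,0],[72,-378,0,0,0,0],[76,-398,0,0,0,0],[79,-413,0,0,0,0],[80,-421,0,0,0,0],[80.5,-423.7,0,0,0,0]]'
python3 -m creep '[[0,0,0,0,0,0],[0,0,0,0,0,0]]'
python3 - <<'E'
from h import *
im=camera("side"); cv2.imwrite("pics/side12z.png",cv2.resize(im[120:300,240:430],None,fx=3.3,fy=3.3,interpolation=cv2.INTER_CUBIC))
im=camera("wrist"); cv2.imwrite("pics/wrist12.png",im)
E
```

```text
clock: 23.58
tcp_pos: [529.5, -48.6, 250.0]
ee_rot: [0.998, -0.06, -0.0, -0.0]
ft_force: [-0.8, -0.3, -1.7]
finger_gap: 0.419
clock: 23.82
tcp_pos: [529.5, -47.8, 250.0]
ee_rot: [0.998, -0.06, -0.0, -0.0]
ft_force: [-0.2, -0.3, -1.7]
finger_gap: 0.423
```

View pics/side12z.png

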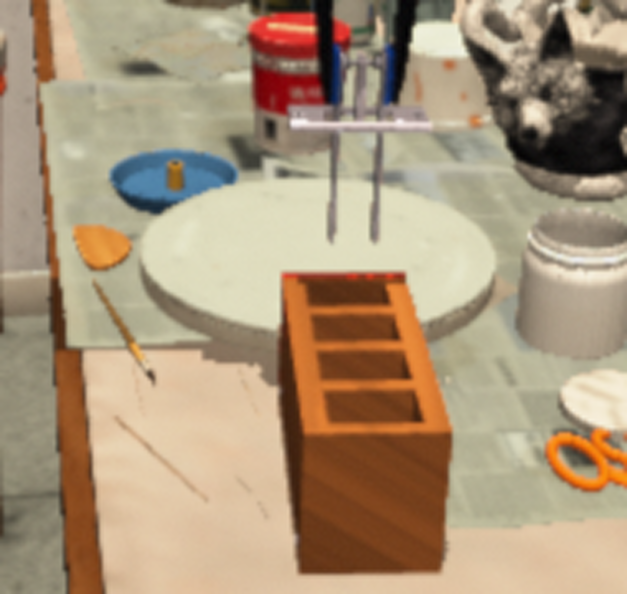

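View pics/wrist12.png

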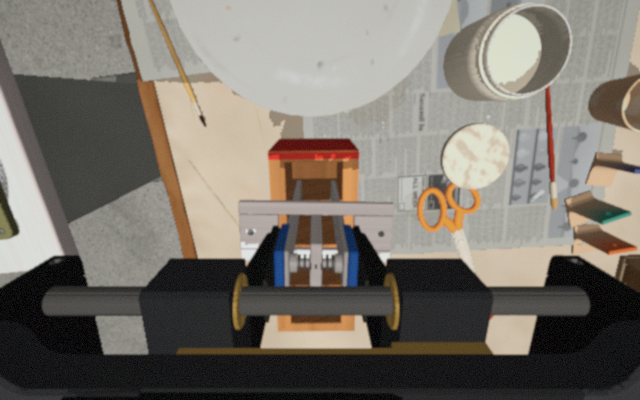

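The grip is unchanged (same picture as after the first lift) and the position is right. Lower.

```bash
python3 -m creep '[[0,-0.5,-6,0,0,0],[0,-0.5,-18,0,0,0],[0,-0.5,-31,0,0,0],[0,-0.5,-44,0,0,0],[0,-0.5,-57,0,0,0],[0,-0.5,-70,0,0,0],[0,-0.5,-83,0,0,0],[0,-0.5,-95,0,0,0],[0,-0.5,-106,0,0,0],[0,-0.5,-114,0,0,0],[0,-0.5,-120,0,0,0],[0,-0.5,-124,0,0,0],[0,-0.5,-126.5,0,0,0],[0,-0.5,-126.5,0,0,0]]'
python3 -m creep '[[0,0,-0.7,0,0,0],[0,0,-1.2,0,0,0],[0,0,-1.2,0,0,0],[0,0,-1.2,0,0,0]]'
```

```text
clock: 25.68
tcp_pos: [529.5, -48.8, 123.6]
ee_rot: [0.998, -0.06, -0.0, -0.0]
ft_force: [0.1, -0.3, -1.4]
finger_gap: 0.425
clock: 26.18
tcp_pos: [529.5, -48.8, 122.4]
ee_rot: [0.998, -0.06, 0.0, 0.0]
ft_force: [-0.4, 0.1, -1.3]
finger_gap: 0.418
```

```bash
python3 -m creep '[[0,0,-0.5,0,0,0],[0,0,-1,0,0,0],[0,0,-1,0,0,0],[0,0,-1,0,0,0]]'
```

```text
clock: 26.68
tcp_pos: [529.7, -48.8, 122.1]
ee_rot: [0.998, -0.06, 0.0, 0.0]
ft_force: [-3.3, 1.1, 5.5]
finger_gap: 0.42
```

Seated (contact at +5.5 N). Release, then open wide and withdraw.

```bash
python3 -m creep '[[0,0,0.5,0,0,0],[0,0,0.5,0,0,0],[0,0,0.5,0,0,0],[0,0,0.5,0,0,0],[0,0,0.5,0,0,0],[0,0,0.5,0,0,0]]' 0.1 20
python3 -m creep '[[0,0,0,0,0,0],[0,0,0,0,0,0],[0,0,0,0,0,0],[0,0,0,0,0,0],[0,0,0,0,0,0],[0,0,0,0,0,0]]' 1 20
python3 -m creep '[[0,0,5,0,0,0],[0,0,15,0,0,0],[0,0,30,0,0,0],[0,0,48,0,0,0],[0,0,66,0,0,0],[0,0,84,0,0,0],[0,0,102,0,0,0],[0,0,120,0,0,0],[0,0,135,0,0,0],[0,0,145,0,0,0],[0,0,150,0,0,0],[0,0,150,0,0,0],[0,0,150,0,0,0]]'
python3 - <<'E'
from h import *
im=camera("side"); cv2.imwrite("pics/side13z.png",cv2.resize(im[120:300,240:430],None,fx=3.3,fy=3.3,interpolation=cv2.INTER_CUBIC))
im=camera("wrist"); cv2.imwrite("pics/wrist13.png",im)
im=camera("top"); cv2.imwrite("pics/top13.png",im)
E
```

```text
clock: 27.42
tcp_pos: [529.5, -48.8, 121.8]
ee_rot: [0.998, -0.06, -0.0, 0.0]
ft_force: [0.1, -0.2, 0.3]
finger_gap: 0.55
clock: 28.18
tcp_pos: [529.5, -48.8, 121.8]
ee_rot: [0.998, -0.06, -0.0, -0.0]
ft_force: [0.5, -0.8, 1.0]
finger_gap: 0.999
clock: 29.8
tcp_pos: [529.2, -48.7, 271.0]
ee_rot: [0.998, -0.06, -0.001, -0.0]
ft_force: [-0.4, 0.0, -0.8]
finger_gap: 1.0
```

View pics/side13z.png

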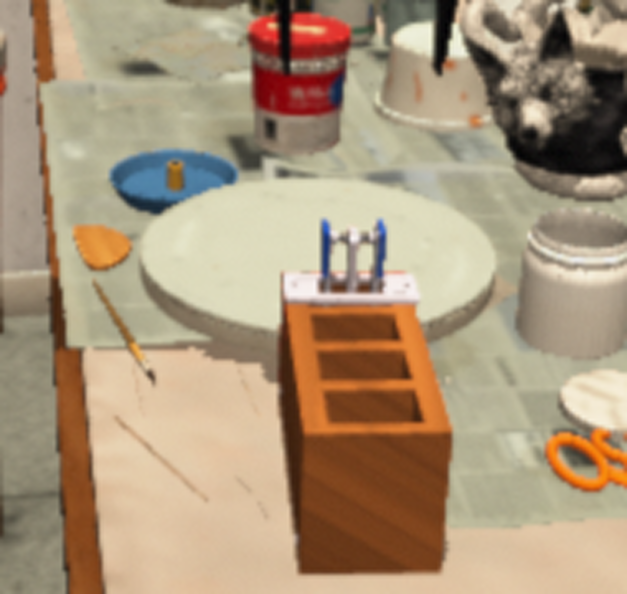

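View pics/wrist13.png

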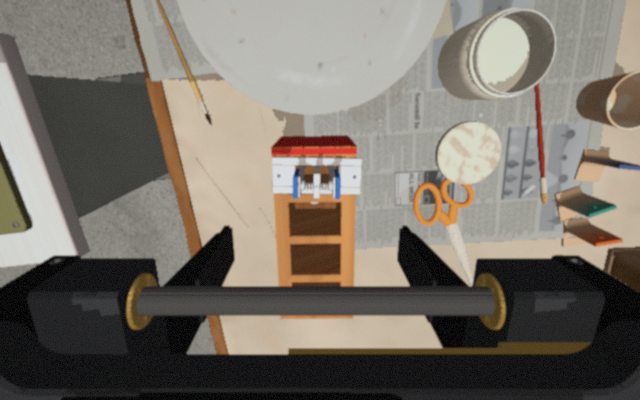

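View pics/top13.png

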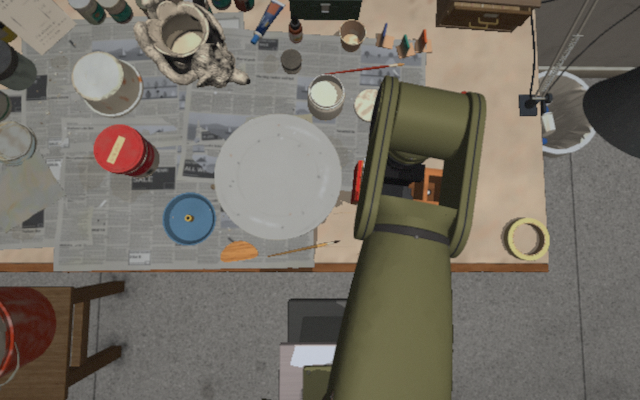

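The tongs stand upright in the red-ended pocket with the frame flat on the block. The spacer stands mid-dish at top-view (188,218), and the gripper is clear.

```bash
python3 -c "from station import *; print(hand_in())"
```

```text
the job is handed in; nothing more can be done
None
```

I lifted the brass spacer out of the −25 mm pocket with the tongs, stood it in the blue dish and let it go. The tongs are back upright in their own red-ended pocket. I handed the job in at about 30 s.

- **Last pictures:** The spacer stands upright near the middle of the dish. The tongs' frame lies flat on the block with the jaws open. The gripper is open and about 150 mm above its release height, touching nothing. The fingers only ever held the tongs' grips.
- **Forces:** The highest reading at the end of a move was about 6 N.
- **One disagreement:** While gripping the spacer, the gripper opening read about 27 mm, not the expected 30 mm. I took this for the pads giving at 18 N; the picture after lifting showed the spacer properly held.

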